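Unlock the child-proof cover and start the kiln

TASK

Start the kiln in the art room: press the orange hook down in the gap between its two black cheeks so that the clear cover springs fully open, then press the yellow key, the blue key and the green key in that order, each right down on its own and let up again before the next. Do not press the red, white or black key, do not shift or tip the two tins standing right beside the control desk, and leave the cover open with your hand clear of everything.

Things in the scene. Friction and masses are not known exactly. Their poses are not given: they have to be found in the camera images.
- cover (a joint): angle of the clear hood over the keypad, 200 x 155 mm, 32 mm high, hinged along the desk top's left edge (130 mm from the desk's centre). 0 to 0.02 = shut and locked by the hook, however hard it is pulled; 2.4 = fully open, leaning out over the desk's left side, its tip about 100 mm above the desk top. Once freed, its spring swings it fully open in about 1 s and keeps it there
- cover_edge (a point): middle of the cover's free (right, -y) upper edge, when shut 32 mm above the desk top, 25 mm right of the desk's centre; moves with the cover. An orange tongue on it sits under the hook's lip
- latch (a joint): angle of the orange sprung hook that holds the cover shut, pivoted 12 mm above the desk top and 40 mm right (-y) of the desk's centre. 0 = at rest, 0.34 = right down. From about 0.2 (pad 10 mm down) its lip lets go of the cover. It takes about 2.5 N at first, 6 N right down, and springs back when let go
- latch_pad (a point): where to press the hook: top of its orange pad (28 mm wide, 66 mm long along the desk's y), 22 mm above the desk top, 87 mm from the desk's centre towards its -y, 62 mm from the shut cover. It lies in a gap 46 mm wide (along the desk's x) between two black cheeks 52 mm long, 14 mm higher than the pad: closed fingers only. Press straight down 12 to 15 mm (it stops at about 15 mm)
- console: the kiln's control desk, a fixed grey box 230 (x) x 290 (y) mm with an aluminium top, the desk top, 60 mm above the table; origin at the centre of its underside; it may stand turned up to 0.3 rad. In its own axes: x away from the robot, y to the left, z up. The keypad is on its left half, the hook on its right half
- key_yellow (a joint): how far the yellow key is pressed, m: 0 = up, 0.007 = fully down; sprung, about 1.5 N at first, 5 N fully down; counts as pressed from 0.005; comes back up when let go.
- key_yellow_top (a point): centre of the top of the yellow key, a cap 34 mm across in a steel collar 50 mm across; when up, 23 mm above the desk top, 11 mm above its collar. Press straight down. The six keys form three rows 62 mm apart along the desk's x and two columns 64 mm apart along its y (45 and 109 mm from the cover's hinge); which colour is where varies
- key_blue (a joint): how far the blue key is pressed, m: 0 = up, 0.007 = fully down; sprung, about 1.5 N at first, 5 N fully down; counts as pressed from 0.005; comes back up when let go.
- key_blue_top (a point): centre of the top of the blue key, a cap 34 mm across in a steel collar 50 mm across; when up, 23 mm above the desk top, 11 mm above its collar. Press straight down. The six keys form three rows 62 mm apart along the desk's x and two columns 64 mm apart along its y (45 and 109 mm from the cover's hinge); which colour is where varies
- key_green (a joint): how far the green key is pressed, m: 0 = up, 0.007 = fully down; sprung, about 1.5 N at first, 5 N fully down; counts as pressed from 0.005; comes back up when let go.
- key_green_top (a point): centre of the top of the green key, a cap 34 mm across in a steel collar 50 mm across; when up, 23 mm above the desk top, 11 mm above its collar. Press straight down. The six keys form three rows 62 mm apart along the desk's x and two columns 64 mm apart along its y (45 and 109 mm from the cover's hinge); which colour is where varies
- key_red (a joint): how far the red key is pressed, m: 0 = up, 0.007 = fully down; sprung, about 1.5 N at first, 5 N fully down; counts as pressed from 0.005; comes back up when let go. Must not be pressed.
- key_red_top (a point): centre of the top of the red key, a cap 34 mm across in a steel collar 50 mm across; when up, 23 mm above the desk top, 11 mm above its collar. Press straight down. The six keys form three rows 62 mm apart along the desk's x and two columns 64 mm apart along its y (45 and 109 mm from the cover's hinge); which colour is where varies
- key_white (a joint): how far the white key is pressed, m: 0 = up, 0.007 = fully down; sprung, about 1.5 N at first, 5 N fully down; counts as pressed from 0.005; comes back up when let go. Must not be pressed.
- key_white_top (a point): centre of the top of the white key, a cap 34 mm across in a steel collar 50 mm across; when up, 23 mm above the desk top, 11 mm above its collar. Press straight down. The six keys form three rows 62 mm apart along the desk's x and two columns 64 mm apart along its y (45 and 109 mm from the cover's hinge); which colour is where varies
- key_black (a joint): how far the black key is pressed, m: 0 = up, 0.007 = fully down; sprung, about 1.5 N at first, 5 N fully down; counts as pressed from 0.005; comes back up when let go. Must not be pressed.
- key_black_top (a point): centre of the top of the black key, a cap 34 mm across in a steel collar 50 mm across; when up, 23 mm above the desk top, 11 mm above its collar. Press straight down. The six keys form three rows 62 mm apart along the desk's x and two columns 64 mm apart along its y (45 and 109 mm from the cover's hinge); which colour is where varies
- tin_far: loose used food tin, 73 mm across, 105 mm tall, standing; origin at the centre of its underside, right of the desk (its axis about 60 mm from the desk), the farther of two. A bystander: leave it alone
- tin_near: loose used food tin, 73 mm across, 105 mm tall, standing; origin at the centre of its underside, right of the desk beside the hook (its axis about 60 mm from the desk), the nearer of two. A bystander: leave it alone

How it is judged:
On the way, in this order (a step that is already met when the one before it is completed fails the run):
1. the clear cover is released and has swung fully open (value of joint cover above 2.2 rad), for 0.1 s.
2. the yellow key is pressed down (at least 5 of its 7 mm) with every other key up and the cover open (value of joint cover above 2.2 rad and value of joint key_yellow above 0.005 m and value of joint each of key_blue, key_green, key_red, key_white, key_black below 0.002 m), for 0.05 s.
3. all keys are up again, the cover still open (value of joint cover above 2.2 rad and value of joint each of key_yellow, key_blue, key_green, key_red, key_white, key_black below 0.0015 m), for 0.05 s.
4. the blue key is pressed down (at least 5 of its 7 mm) with every other key up and the cover open (value of joint cover above 2.2 rad and value of joint key_blue above 0.005 m and value of joint each of key_yellow, key_green, key_red, key_white, key_black below 0.002 m), for 0.05 s.
5. all keys are up again, the cover still open (all of step 3), for 0.05 s.
6. the green key is pressed down (at least 5 of its 7 mm) with every other key up and the cover open (value of joint cover above 2.2 rad and value of joint key_green above 0.005 m and value of joint each of key_yellow, key_blue, key_red, key_white, key_black below 0.002 m), for 0.05 s.
7. all keys are up again, the cover still open (all of step 5), for 0.05 s.
At the end, for the whole second after the job is handed in: the cover stands open (more than 2.2 rad), the hook is back up (under 0.05 rad) and all six keys are up (within 1.5 mm) (all of step 7 and value of joint latch below 0.05 rad); the robot touches nothing.
It fails at once if the red, white or black key is pressed (more than 3 mm) (value of joint any of key_red, key_white, key_black above 0.003 m).
It fails at once if two of the yellow, blue and green keys are down together (more than 3 mm each) (value of joint each of key_blue, key_yellow above 0.003 m or value of joint each of key_green, key_yellow above 0.003 m or value of joint each of key_green, key_blue above 0.003 m).
It fails at once if one of the two tins by the desk is shifted more than 30 mm or tipped (distance of any of tin_far, tin_near from where it was at the start of the episode above 0.03 m or angle between any of tin_far, tin_near's own z axis and vertical above 0.5 rad).
It also fails if it takes over 48 s, if anything falls off the work surface, if the arm or the gripper's body presses on something with over 40 N, if the wrist force passes 120 N, or if a joint passes its speed limit or range.

ROBOT

A 6-joint arm with a two-finger parallel gripper is mounted at the origin on the work surface. World frame = base frame: x ahead of the robot, y to its left, z up, the work surface at z = 0. Lengths are in m, angles in rad, forces in N, time in s.
With the tool pointing down it reaches from about 0.35 to 0.95 m from the base axis. Payload 17.4 kg.
Tool frame: the origin (TCP) lies between the finger pads; the fingertips stand 8 mm ahead of it and the grasp point (between the pads) lies 11 mm behind it; x points along the fingers, z is the direction in which the jaws open and shut, and the axes are right-handed (so a half turn about x gives the same grasp; the last joint's range is limited). The gripper opens to 93 mm and grips with 3 to 60 N. Pads are 15 mm wide; open, the fingers measure 128 mm over their backs; the gripper's body (75 mm by 188 mm) begins 65 mm behind the grasp point.
Start: joints at [1.304, 0.116, 1.442, -0, 1.584, -0.038], TCP at [0.153, 0.657, 0.227] pointing down, gripper open.
Joint ranges: [-2.83, 2.83], [-0.83, 2.19], [0.07, 2.5], [-1.14, 4.28], [0.01, 3], [-2.97, 2.97]. Speed limits (rad/s): [1.89, 1.89, 2.22, 3.14, 3.14, 3.14].

INTERFACE

Orientations are given as a rotation vector (axis times angle).
In Python, from plant import * gives the robot as it stands.
- The arm moves only by the tool play_rows, never from a script. Its argument "series" is a list of rows, each an object of numbers: "dx", "dy", "dz": the shift along the world's x, y, z in m; "yaw": the turn about the world's z in rad; "fingers": the gripper's target within -1 to 1 (fully open at 1, half-way at 0, shut at -1). In form: [{"dx": .., "dy": .., "dz": .., "yaw": .., "fingers": ..}, ...]. A call has 1 to 10 rows; each row shifts and turns the pose as measured when the row begins; what a row does not reach is not made up. A row lasts 1/8 s, in which the tool goes at most 62.5 mm and 10.7 degrees, less where a joint would pass 70% of its speed; a pose out of reach is approached as far as the arm can. A call is refused whole if a number of a shift passes 0.0625 or a number of a turn 0.188, either way. A call with a gripper value outside its range is refused whole. The fingers move at their own pace and stop on an object; "force" is the grip in N (left out, the last holds). Time passes only in rows, so rows that do not move let the fingers close. It gives the time, the measured TCP pose, the force and the opening at its end, in the units of the state.
- get_obs(): the state, without advancing time (a new reading comes with each control period).
- capture(name): name is "scene" or "top" or "wrist"; returns a dict with "pixels" (400x640x3 uint8, blue, green, red), "depth" (400x640 float32, m along the optical axis (not along the pixel's ray), 0 where there is no reading), "fx", "fy", "cx", "cy" (pixels), "dist" ([k1, k2, p1, p2, k3] as OpenCV has them; the pictures are not rectified), "world_from_camera" (4x4, takes a point from camera to world coordinates). Camera axes: x right, y down, z forward; pixel columns grow to the right and rows downward; lengths in m; the calibration is good to about 2 mm. A picture is of the moment at which its call begins.
- sign_off(): hands the job in, once; it reports no verdict.
The state is a dict: "time": time; "joint_positions": joint angles; "joint_vel": joint speeds; "joint_efforts": joint torques, N m; "eef_pos": TCP position; "eef_rot": TCP orientation; "force": force on the tool from outside, world axes, zero at the start; "torque": the same for the moment, N m; "opening": finger opening in m.
Only numpy, scipy, OpenCV 4.12 (cv2) and the standard library are available. Lean on these libraries where they do the work, as an engineer would, in place of code of your own. Each camera call takes 0.05 s, during which the arm holds its last target. There are 200 camera calls.

## Working session

There is one attempt and no reset: what is moved stays moved. The work goes in short steps, Python scripts to look and compute and a tool call to move; the robot and the scene stay as the last step left them, time stands still between calls to the robot, and variables do not carry over. Pictures are saved under pics/ and viewed, on a budget of 10 in all, crops included, one or two more only if the job needs it, and the job is handed in when it is done.

Besides the shell and the picture viewer there is one more tool, called after "Call:" as name(argument=value, ...), one argument or row to a line, values as JSON. play_rows: Moves the arm, as the interface text tells. Its arguments: {"type":"object","properties":{"series":{"type":"array"},"force":{"type":"number"}},"required":["series"]}

```bash
mkdir -p pics; ls; cat > h.py <<'E'
from plant import *
import numpy as np, cv2
def grab(n,f):
    c=capture(n); cv2.imwrite('pics/'+f+'.png',c['pixels']); np.savez('pics/'+f+'.npz',**c); return c
def ray(c,u,v,z):
    "pixel -> world point on plane z"
    K=np.array([[c['fx'],0,c['cx']],[0,c['fy'],c['cy']],[0,0,1]],float)
    p=cv2.undistortPoints(np.array([[[u,v]]],float),K,np.array(c['dist'],float))[0,0]
    T=np.array(c['world_from_camera']); d=T[:3,:3]@[p[0],p[1],1]; o=T[:3,3]
    return o+d*(z-o[2])/d[2]
E
python3 - <<'E'
from h import *
for n in('top','scene'):
    c=grab(n,n+'1'); print(n,np.round(c['world_from_camera'],3).tolist(),c['fx'])
o=get_obs();print(o)
E
```

```text
pics
top [[0.027, -0.981, 0.191, 0.48], [-1.0, -0.029, -0.009, 0.012], [0.015, -0.191, -0.982, 0.791], [0.0, 0.0, 0.0, 1.0]] 388.76437686130663
scene [[-0.578, 0.439, -0.688, 1.211], [0.816, 0.301, -0.494, 0.411], [-0.01, -0.846, -0.532, 0.53], [0.0, 0.0, 0.0, 1.0]] 398.8960371831974
{'time': 0.1, 'joint_positions': array([ 1.30419005e+00,  1.16415063e-01,  1.44217041e+00, -7.70230563e-06,
        1.58397633e+00, -3.77925347e-02]), 'joint_vel': array([-0.00101131, -0.00057385, -0.00095047, -0.00081419, -0.00089974,
       -0.00086945]), 'joint_efforts': array([ 2.48971490e-03, -7.22894025e+01, -6.23863792e+01,  7.83229130e-02,
        2.26880918e-02, -6.28076441e-05]), 'eef_pos': array([0.15306876, 0.65725056, 0.22601189]), 'eef_rot': array([-1.03960448,  1.30958071,  1.03863569]), 'force': array([ 0.14790027, -0.33808097, -0.48733706]), 'torque': array([-0.02175478,  0.05525903, -0.01878532]), 'opening': 0.09271361836702377}
```

View pics/top1.png

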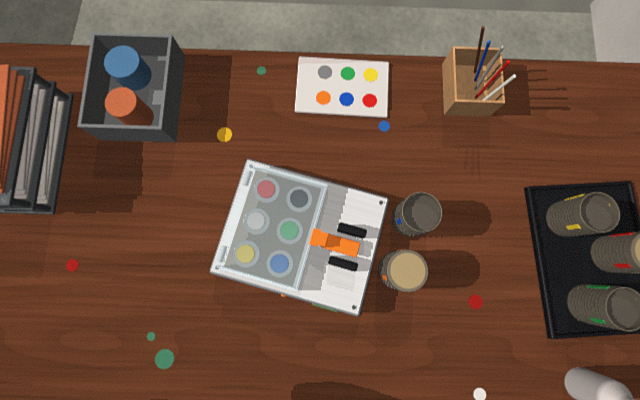

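View pics/scene1.png

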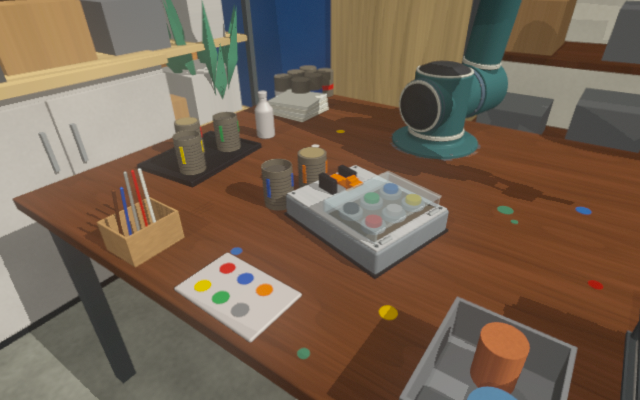

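The top view shows the desk with corners near (248,160), (387,196), (359,315) and (211,271). The keys are red (266,189), black (299,198), white (256,221), green (289,230), yellow (245,254) and blue (280,264). The hook pad is near (345,246), with the tins at (418,213) and (404,270). The scene view agrees with this layout.

```bash
python3 - <<'E'
from h import *
c=np.load('pics/top1.npz')
print('corners');
C=np.array([ray(c,u,v,.06) for u,v in((248,160),(387,196),(359,315),(211,271))])
print(C.round(3).tolist(),[np.linalg.norm(C[i]-C[i-1]).round(3) for i in range(4)],C.mean(0).round(3))
hsv=cv2.cvtColor(c['pixels'],cv2.COLOR_BGR2HSV)
def cen(mask,box):
    m=np.zeros(mask.shape,np.uint8); x0,y0,x1,y1=box; m[y0:y1,x0:x1]=mask[y0:y1,x0:x1]
    n,l,s,ce=cv2.connectedComponentsWithStats(m); i=1+s[1:,4].argmax(); return ce[i],s[i]
P={}
for k,h0,h1,b in(('red',0,12,(252,175,280,203)),('red2',165,180,(252,175,280,203)),('green',55,90,(275,216,303,244)),('yellow',20,35,(231,240,259,268)),('blue',95,130,(266,250,294,278))):
    m=((hsv[...,0]>=h0)&(hsv[...,0]<=h1)&(hsv[...,1]>60)).astype(np.uint8)
    try: e,s=cen(m,b); P[k]=ray(c,*e,.083); print(k,e.round(1),s,P[k].round(4))
    except Exception as x: print(k,x)
m=((hsv[...,0]>5)&(hsv[...,0]<20)&(hsv[...,1]>190)&(hsv[...,2]>150)).astype(np.uint8)
e,s=cen(m,(300,220,370,262));print('orange',e,s)
# cheeks
g=(hsv[...,2]<50).astype(np.uint8)
for b in((330,218,372,240),(322,253,362,274)):
    e,s=cen(g,b);print('cheek',e,s,ray(c,*e,.09).round(4))
# desk top mask: bright
m=((hsv[...,1]<60)&(hsv[...,2]>110)).astype(np.uint8); m[:150]=0;m[325:]=0;m[:,:200]=0;m[:,392:]=0
m=cv2.morphologyEx(m,cv2.MORPH_CLOSE,np.ones((9,9)))
cn=max(cv2.findContours(m,0,2)[0],key=cv2.contourArea)[:,0]
W=np.array([ray(c,u,v,.06)[:2] for u,v in cn],np.float32);print('rect',cv2.minAreaRect(W))
for n,(u,v) in dict(tinf=(418,206),tinn=(405,270)).items(): print(n,ray(c,u,v,.105).round(3))
E
```

```text
corners
[[0.679, 0.155, 0.06], [0.616, -0.115, 0.06], [0.396, -0.063, 0.06], [0.466, 0.21, 0.06]] [np.float64(0.219), np.float64(0.277), np.float64(0.226), np.float64(0.282)] [0.539 0.047 0.06 ]
red [265.8 188.5] [258 181  16  17 119] [0.6188 0.1146 0.083 ]
red2 [267.8 188.1] [259 181  16  17  82] [0.6198 0.1109 0.083 ]
green [288.9 230. ] [280 222  18  17 244] [0.5434 0.0684 0.083 ]
yellow [245.  253.4] [236 245  19  18 266] [0.4992 0.1452 0.083 ]
blue [278.9 263.2] [270 255  19  18 266] [0.4835 0.0836 0.083 ]
orange [334.42459736 242.80673499] [310 229  50  28 683]
cheek [351.45867769 230.19421488] [338 223  28  15 242] [ 0.5455 -0.0449  0.09  ]
cheek [342.97309417 263.08520179] [329 257  29  14 223] [ 0.4868 -0.0306  0.09  ]
rect ((0.5377047061920166, 0.049432575702667236), (0.2839409112930298, 0.22581376135349274), 75.67689514160156)
tinf [ 0.591 -0.162  0.105]
tinn [ 0.478 -0.138  0.105]
```

```bash
python3 - <<'E'
from h import *
from scipy.spatial.transform import Rotation as R
M=R.from_rotvec(get_obs()['eef_rot']).as_matrix();print(M.round(3))
th=-.25; a=np.arctan2(M[1,2],M[0,2]);print('jaw ang',a,'to desk x',[(th-a+k*np.pi) for k in(-1,0,1)])
x=np.array([np.cos(th),np.sin(th)]);y=np.array([-x[1],x[0]]);c=np.array([.538,.048])
for n,p in dict(pad=(0,-.087),yel=(-.062,.085),blu=(-.062,.021),grn=(0,.021)).items():print(n,(c+p[0]*x+p[1]*y).round(4))
E
```

```text
[[-0.    -0.974  0.227]
 [-0.001  0.227  0.974]
 [-1.     0.    -0.001]]
jaw ang 1.341982500551786 to desk x [np.float64(-4.73357515414158), np.float64(-1.591982500551786), np.float64(1.549610153038007)]
pad [ 0.5165 -0.0363]
yel [0.499  0.1457]
blu [0.4831 0.0837]
grn [0.5432 0.0683]
```

Call:
play_rows(
  series=[
    {"dx": 0.03, "dy": -0.058, "yaw": -0.16, "fingers": -1},
    {"dx": 0.03, "dy": -0.058, "yaw": -0.16, "fingers": -1},
    {"dx": 0.03, "dy": -0.058, "yaw": -0.16, "fingers": -1},
    {"dx": 0.03, "dy": -0.058, "yaw": -0.16, "fingers": -1},
    {"dx": 0.03, "dy": -0.058, "yaw": -0.16, "fingers": -1},
    {"dx": 0.03, "dy": -0.058, "yaw": -0.16, "fingers": -1},
    {"dx": 0.03, "dy": -0.058, "yaw": -0.16, "fingers": -1},
    {"dx": 0.03, "dy": -0.058, "yaw": -0.16, "fingers": -1},
    {"dx": 0.03, "dy": -0.058, "yaw": -0.16, "fingers": -1},
    {"dx": 0.03, "dy": -0.058, "yaw": -0.15, "fingers": -1},
  ],
  force=20,
)

```text
invalid input
```

Call:
play_rows(
  series=[
    {"dx": 0.03, "dy": -0.058, "dz": 0, "yaw": -0.16, "fingers": -1},
    {"dx": 0.03, "dy": -0.058, "dz": 0, "yaw": -0.16, "fingers": -1},
    {"dx": 0.03, "dy": -0.058, "dz": 0, "yaw": -0.16, "fingers": -1},
    {"dx": 0.03, "dy": -0.058, "dz": 0, "yaw": -0.16, "fingers": -1},
    {"dx": 0.03, "dy": -0.058, "dz": 0, "yaw": -0.16, "fingers": -1},
    {"dx": 0.03, "dy": -0.058, "dz": 0, "yaw": -0.16, "fingers": -1},
    {"dx": 0.03, "dy": -0.058, "dz": 0, "yaw": -0.16, "fingers": -1},
    {"dx": 0.03, "dy": -0.058, "dz": 0, "yaw": -0.16, "fingers": -1},
    {"dx": 0.03, "dy": -0.058, "dz": 0, "yaw": -0.16, "fingers": -1},
    {"dx": 0.03, "dy": -0.058, "dz": 0, "yaw": -0.15, "fingers": -1},
  ],
  force=20,
)

```text
time: 1.35
eef_pos: [0.4366, 0.0983, 0.222]
eef_rot: [0.23, 1.562, -0.229]
force: [0.2, 0.4, 0.1]
opening: 0.0009
```

Call:
play_rows(
  series=[
    {"dx": 0.04, "dy": -0.061, "dz": 0.0, "yaw": 0.03, "fingers": -1},
    {"dx": 0.03, "dy": -0.055, "dz": 0.0, "yaw": 0.01, "fingers": -1},
    {"dx": 0.01, "dy": -0.02, "dz": 0, "yaw": 0, "fingers": -1},
    {"dx": 0, "dy": 0, "dz": 0, "yaw": 0, "fingers": -1},
  ],
)

```text
time: 1.85
eef_pos: [0.5108, -0.0337, 0.2208]
eef_rot: [0.204, 1.566, -0.204]
force: [1.0, -0.1, 0.3]
opening: 0.0002
```

```bash
python3 - <<'E'
from h import *
o=get_obs();print(o['eef_pos'],o['eef_rot'])
c=grab('wrist','w1');print(np.round(c['world_from_camera'],3).tolist())
E
```

```text
[ 0.5107902  -0.03371822  0.22083197] [ 0.20444066  1.5663855  -0.20376996]
[[0.967, -0.246, -0.071, 0.53], [-0.256, -0.935, -0.245, 0.034], [-0.006, 0.255, -0.967, 0.38], [0.0, 0.0, 0.0, 1.0]]
```

View pics/w1.png

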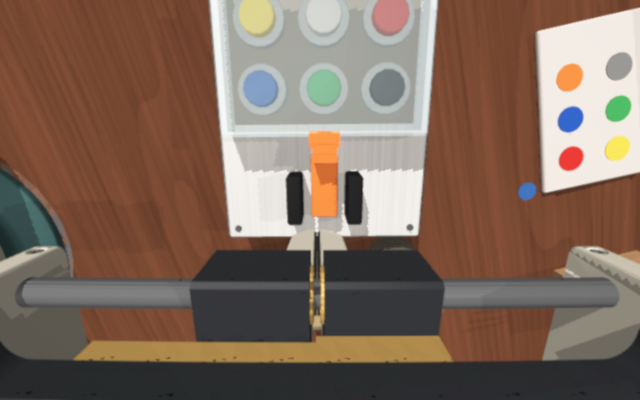

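The wrist view shows the pad at about (324,190), with the cheeks at (295,198) and (353,198). Blue is at (261,88), green (324,87) and yellow (257,15). The desk edges are parallel to the image columns, so the yaw is good.

```bash
python3 - <<'E'
from h import *
c=np.load('pics/w1.npz')
g=cv2.cvtColor(c['pixels'],cv2.COLOR_BGR2HSV)
def cc(m,x0,y0,x1,y1):
    q=np.zeros(m.shape,np.uint8);q[y0:y1,x0:x1]=m[y0:y1,x0:x1]
    n,l,s,ce=cv2.connectedComponentsWithStats(q);i=1+s[1:,4].argmax();return ce[i],s[i]
S=g[...,1]>60
for n,b,z in(('yel',(235,0,280,45),.083),('blu',(238,62,284,114),.083),('grn',(300,62,348,114),.083)):
    e,s=cc(S,*b);print(n,s,ray(c,*e,z).round(4))
for b in((280,165,308,230),(340,165,368,230)):
    e,s=cc(g[...,2]<60,*b);print('cheek',e.round(1),s,ray(c,*e,.09).round(4))
e,s=cc((g[...,0]<20)&(g[...,1]>150),300,120,345,225);print(e,s)
for v in(165,185,213):print('pad',v,ray(c,324,v,.082).round(4))
E
```

```text
yel [ 239    0   35   36 1042] [0.4994 0.1428 0.083 ]
blu [244  71  34  35 934] [0.4841 0.0823 0.083 ]
grn [308  71  32  34 873] [0.5435 0.0673 0.083 ]
cheek [294.8 197.8] [287 172  16  52 735] [ 0.4876 -0.0298  0.09  ]
cheek [353.3 197.2] [345 172  17  52 795] [ 0.5462 -0.0446  0.09  ]
[323.91205212 172.87947883] [ 309  132   31   84 2149]
pad 165 [ 0.5251 -0.0057  0.082 ]
pad 185 [ 0.5199 -0.0261  0.082 ]
pad 213 [ 0.5122 -0.0558  0.082 ]
```

Call:
play_rows(
  series=[
    {"dx": 0.006, "dy": -0.003, "dz": -0.04, "yaw": 0.01, "fingers": -1},
    {"dx": 0, "dy": 0, "dz": -0.04, "yaw": 0, "fingers": -1},
    {"dx": 0, "dy": 0, "dz": -0.02, "yaw": 0, "fingers": -1},
    {"dx": 0, "dy": 0, "dz": 0, "yaw": 0, "fingers": -1},
  ],
)

```text
time: 2.4
eef_pos: [0.5156, -0.0322, 0.1198]
eef_rot: [0.193, 1.565, -0.192]
force: [0.3, 0.1, 0.6]
opening: 0.0002
```

Call:
play_rows(
  series=[
    {"dx": 0.001, "dy": -0.005, "dz": -0.015, "yaw": 0, "fingers": -1},
    {"dx": 0, "dy": 0, "dz": -0.01, "yaw": 0, "fingers": -1},
    {"dx": 0, "dy": 0, "dz": -0.008, "yaw": 0, "fingers": -1},
    {"dx": 0, "dy": 0, "dz": -0.006, "yaw": 0, "fingers": -1},
    {"dx": 0, "dy": 0, "dz": -0.004, "yaw": 0, "fingers": -1},
  ],
)

```text
time: 3.02
eef_pos: [0.5182, -0.038, 0.0784]
eef_rot: [0.192, 1.56, -0.192]
force: [-3.5, -0.6, 6.6]
opening: 0.0007
```

Call:
play_rows(
  series=[
    {"dx": -0.001, "dy": 0, "dz": -0.002, "yaw": 0, "fingers": -1},
    {"dx": 0, "dy": 0, "dz": 0, "yaw": 0, "fingers": -1},
    {"dx": 0, "dy": 0, "dz": 0, "yaw": 0, "fingers": -1},
  ],
)

```text
time: 3.4
eef_pos: [0.5182, -0.038, 0.0778]
eef_rot: [0.193, 1.557, -0.192]
force: [-4.2, -0.3, 6.3]
opening: 0.0006
```

```bash
python3 -c "
from h import *
grab('scene','s2')"
```

```text
(no output)
```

View pics/s2.png

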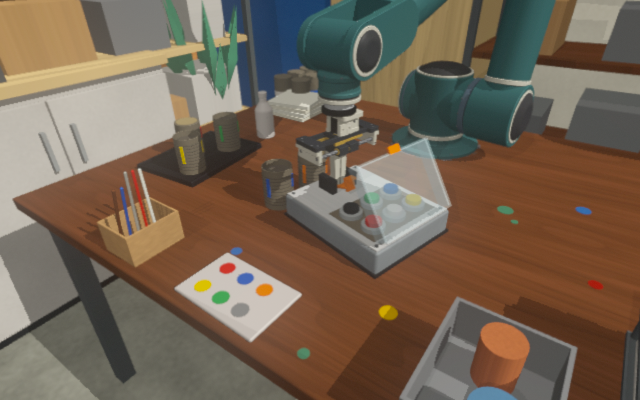

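The cover is swinging open: its tongue is raised at (394,149), and the hook is held down. I'm lifting off now.

Call:
play_rows(
  series=[
    {"dx": -0.001, "dy": 0, "dz": 0.01, "yaw": 0, "fingers": -1},
    {"dx": 0, "dy": 0, "dz": 0.03, "yaw": 0, "fingers": -1},
    {"dx": 0, "dy": 0, "dz": 0.04, "yaw": 0, "fingers": -1},
    {"dx": 0, "dy": 0, "dz": 0.02, "yaw": 0, "fingers": -1},
    {"dx": 0, "dy": 0, "dz": 0, "yaw": 0, "fingers": -1},
    {"dx": 0, "dy": 0, "dz": 0, "yaw": 0, "fingers": -1},
    {"dx": 0, "dy": 0, "dz": 0, "yaw": 0, "fingers": -1},
    {"dx": 0, "dy": 0, "dz": 0, "yaw": 0, "fingers": -1},
  ],
)

```text
time: 4.45
eef_pos: [0.516, -0.0376, 0.1781]
eef_rot: [0.193, 1.561, -0.192]
force: [-0.1, -0.3, -0.7]
opening: 0.0005
```

```bash
python3 -c "
from h import *
grab('scene','s3');print(get_obs()['eef_pos'],get_obs()['force'])"
```

```text
[ 0.51595981 -0.03767305  0.17808196] [ 0.55323253 -0.12206397 -0.19053867]
```

View pics/s3.png

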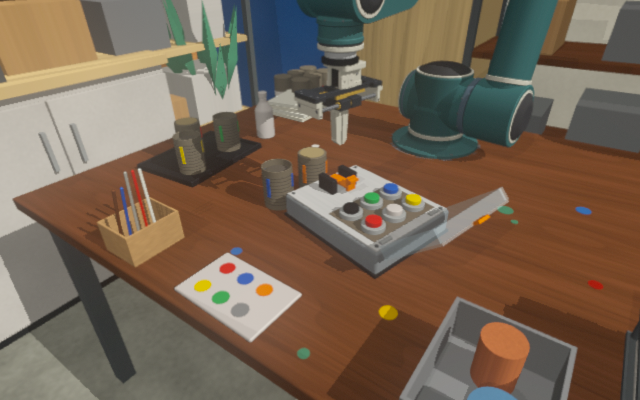

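The cover is fully open, leaning out on the left at (475,215), and the hook is back up. Next is yellow at (0.499, 0.144).

Call:
play_rows(
  series=[
    {"dx": -0.005, "dy": 0.05, "dz": 0, "yaw": 0, "fingers": -1},
    {"dx": -0.005, "dy": 0.055, "dz": 0, "yaw": 0, "fingers": -1},
    {"dx": -0.005, "dy": 0.055, "dz": 0, "yaw": 0, "fingers": -1},
    {"dx": -0.002, "dy": 0.022, "dz": -0.02, "yaw": 0, "fingers": -1},
    {"dx": 0, "dy": 0, "dz": -0.03, "yaw": 0, "fingers": -1},
    {"dx": 0, "dy": 0, "dz": 0, "yaw": 0, "fingers": -1},
  ],
)

```text
time: 5.25
eef_pos: [0.4971, 0.1497, 0.1252]
eef_rot: [0.194, 1.563, -0.193]
force: [0.4, -0.1, -0.2]
opening: 0.0008
```

Call:
play_rows(
  series=[
    {"dx": 0.002, "dy": -0.005, "dz": -0.015, "yaw": 0, "fingers": -1},
    {"dx": 0, "dy": 0, "dz": -0.01, "yaw": 0, "fingers": -1},
    {"dx": 0, "dy": 0, "dz": 0, "yaw": 0, "fingers": -1},
  ],
)

```text
time: 5.62
eef_pos: [0.5001, 0.1436, 0.1005]
eef_rot: [0.196, 1.561, -0.194]
force: [0.4, -0.4, 0.0]
opening: 0.0007
```

Call:
play_rows(
  series=[
    {"dx": -0.001, "dy": 0.001, "dz": -0.008, "yaw": 0, "fingers": -1},
    {"dx": 0, "dy": 0, "dz": -0.005, "yaw": 0, "fingers": -1},
    {"dx": 0, "dy": 0, "dz": -0.004, "yaw": 0, "fingers": -1},
    {"dx": 0, "dy": 0, "dz": -0.002, "yaw": 0, "fingers": -1},
  ],
)

```text
time: 6.12
eef_pos: [0.4999, 0.1446, 0.0837]
eef_rot: [0.196, 1.559, -0.193]
force: [-16.2, -2.9, 34.4]
opening: 0.0005
```

34 N at z=0.0837 is the hard stop, so yellow is fully down. I'll lift off, move to blue and press it more gently.

Call:
play_rows(
  series=[
    {"dx": 0, "dy": 0, "dz": 0.015, "yaw": 0, "fingers": -1},
    {"dx": 0, "dy": 0, "dz": 0.025, "yaw": 0, "fingers": -1},
    {"dx": 0, "dy": 0, "dz": 0, "yaw": 0, "fingers": -1},
    {"dx": -0.008, "dy": -0.03, "dz": 0, "yaw": 0, "fingers": -1},
    {"dx": -0.008, "dy": -0.031, "dz": 0, "yaw": 0, "fingers": -1},
    {"dx": 0, "dy": 0, "dz": 0, "yaw": 0, "fingers": -1},
  ],
)

```text
time: 6.88
eef_pos: [0.4831, 0.0826, 0.1227]
eef_rot: [0.195, 1.559, -0.192]
force: [0.6, 0.8, 0.6]
opening: 0.0012
```

Call:
play_rows(
  series=[
    {"dx": 0.001, "dy": 0, "dz": -0.014, "yaw": 0, "fingers": -1},
    {"dx": 0, "dy": 0, "dz": -0.009, "yaw": 0, "fingers": -1},
    {"dx": 0, "dy": 0, "dz": -0.007, "yaw": 0, "fingers": -1},
    {"dx": 0, "dy": 0, "dz": -0.005, "yaw": 0, "fingers": -1},
    {"dx": 0, "dy": 0, "dz": -0.002, "yaw": 0, "fingers": -1},
  ],
)

```text
time: 7.5
eef_pos: [0.4844, 0.0839, 0.0836]
eef_rot: [0.193, 1.56, -0.192]
force: [-18.3, -5.5, 39.4]
opening: 0.0005
```

Blue is fully down too, at the stop. Next is green.

Call:
play_rows(
  series=[
    {"dx": 0, "dy": 0, "dz": 0.015, "yaw": 0, "fingers": -1},
    {"dx": 0, "dy": 0, "dz": 0.025, "yaw": 0, "fingers": -1},
    {"dx": 0, "dy": 0, "dz": 0, "yaw": 0, "fingers": -1},
    {"dx": 0.03, "dy": -0.008, "dz": 0, "yaw": 0, "fingers": -1},
    {"dx": 0.029, "dy": -0.008, "dz": 0, "yaw": 0, "fingers": -1},
    {"dx": 0, "dy": 0, "dz": 0, "yaw": 0, "fingers": -1},
  ],
)

```text
time: 8.25
eef_pos: [0.5446, 0.0686, 0.1223]
eef_rot: [0.193, 1.561, -0.19]
force: [-0.7, 0.5, -0.0]
opening: 0.0005
```

```bash
python3 -c "
from h import *
grab('wrist','w4');print(get_obs()['eef_pos'],get_obs()['force'])"
```

```text
[0.54376363 0.06887526 0.12227499] [-0.93902312 -0.0444145  -0.6030223 ]
```

View pics/w4.png

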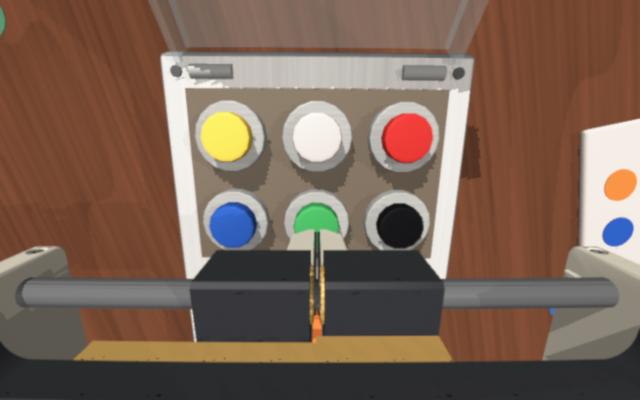

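The close view shows the fingers centred over green at (317,225), all keys up and the cover open.

Call:
play_rows(
  series=[
    {"dx": 0, "dy": 0, "dz": -0.014, "yaw": 0, "fingers": -1},
    {"dx": 0, "dy": 0, "dz": -0.009, "yaw": 0, "fingers": -1},
    {"dx": 0, "dy": 0, "dz": -0.007, "yaw": 0, "fingers": -1},
    {"dx": 0, "dy": 0, "dz": -0.005, "yaw": 0, "fingers": -1},
    {"dx": 0, "dy": 0, "dz": -0.001, "yaw": 0, "fingers": -1},
  ],
)

```text
time: 8.93
eef_pos: [0.5421, 0.0695, 0.084]
eef_rot: [0.192, 1.562, -0.19]
force: [-6.4, -0.5, 17.0]
opening: 0.0008
```

Green is down, with 17 N at the stop. I'm lifting well clear.

Call:
play_rows(
  series=[
    {"dx": 0, "dy": 0, "dz": 0.015, "yaw": 0, "fingers": -1},
    {"dx": 0, "dy": 0, "dz": 0.03, "yaw": 0, "fingers": -1},
    {"dx": 0, "dy": 0, "dz": 0.05, "yaw": 0, "fingers": -1},
    {"dx": 0, "dy": 0, "dz": 0.05, "yaw": 0, "fingers": -1},
    {"dx": 0, "dy": 0, "dz": 0.03, "yaw": 0, "fingers": -1},
    {"dx": 0, "dy": 0, "dz": 0, "yaw": 0, "fingers": -1},
    {"dx": 0, "dy": 0, "dz": 0, "yaw": 0, "fingers": -1},
    {"dx": 0, "dy": 0, "dz": 0, "yaw": 0, "fingers": -1},
  ],
)

```text
time: 9.93
eef_pos: [0.5401, 0.0697, 0.2651]
eef_rot: [0.192, 1.562, -0.189]
force: [0.5, -0.1, 0.2]
opening: 0.0003
```

```bash
python3 -c "
from h import *
grab('scene','s5');print(get_obs()['eef_pos'],get_obs()['force'])"
```

```text
[0.54006425 0.06970784 0.26490077] [-0.36426713 -0.06228012 -0.20672124]
```

View pics/s5.png

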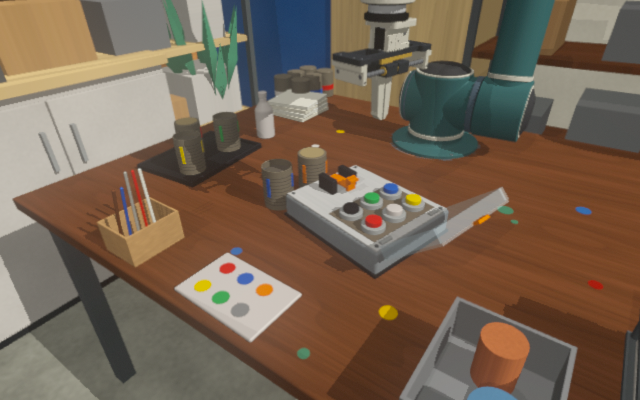

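The cover is open, the keys and hook are up, the tins at (278,184) and (312,165) are where they were, and the gripper is well clear.

```bash
python3 -c "
from h import *
print(sign_off())"
```

```text
the job is handed in; nothing more can be done
None
```

I pressed the hook until the cover sprang fully open, then pressed yellow, blue and green in that order. Each key went down to its stop and I lifted off before the next. I handed the job in about 10 s into the 48 s allowed.

**Last checks:** The final picture shows the cover open, the hook and all six keys up, and both tins where they started. The gripper is about 17 cm above the keys and the wrist force is near zero. No check failed or disagreed, and signing off gives no verdict.

**Worth noting:**
- **Force at the stop:** yellow and blue were pressed harder than needed, about 34 N and 39 N upward on the wrist. With the sideways part, blue came to about 44 N in total. That is well under the 120 N wrist limit. Only the fingertips should have been touching, so I don't expect the 40 N limit on the arm and gripper body to apply. I eased off for green, at about 17 N.
- **How key travel was judged:** I inferred it from tool height and contact force, since the key joints can't be read directly.

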